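# Put the toy tray in order: nest the lids, garage the ball

### The arm

A 6-joint arm with a two-finger parallel gripper is mounted at the origin on the work surface. World frame = base frame: x ahead of the robot, y to its left, z up, the work surface at z = 0. Lengths are in mm, angles in rad, forces in N, time in s.
With the tool pointing down it reaches from about 225 to 725 mm from the base axis. Payload 3.1 kg.
Tool frame: the origin (TCP) lies on the centre line of the jaws, within the pads' length; the fingertips stand 17 mm ahead of it and the grasp point (between the pads) lies 2 mm behind it; x points along the fingers, z is the direction in which the jaws open and shut, and the axes are right-handed (so a half turn about x gives the same grasp; the last joint's range is limited). The gripper opens to 85 mm and grips with 20 to 120 N. Pads are 22 mm wide; open, the fingers measure 114 mm over their backs; the gripper's body (76 mm by 85 mm) begins 54 mm behind the grasp point. The pads swing forward as they close: fully open they stand 13 mm farther back than shut.
Start: joints at [1.099, 0.048, 0.099, 1.622, 0, 1.443], TCP at [176.967, 494.267, 248.312] pointing down, gripper open.
Joint ranges: [-2.91, 2.91], [-0.99, 1.94], [-1.21, 1.42], [-2.12, 2.29], [-1.49, 1.47], [-3.14, 3.14]. Speed limits (rad/s): [2.79, 2.79, 3.14, 3.14, 3.14, 3.14].

### API

Orientations are given as a unit quaternion [x, y, z, w].
In Python, from rig import bot gives the robot as it stands.
- The arm moves only by the tool carry_out, never from a script. Its argument "rows" is a list of rows, each a list of 7 numbers: the shift along the tool's x, y, z in m, then the turn, a rotation vector about the tool's x, y, z in rad, then the opening, from 0 (shut) to 1 (fully open). A call has 1 to 5 rows; each row is the pose to reach, as a shift and turn from the pose measured when the call began, along the tool's axes at that moment; what a row does not reach only later rows make up. A row lasts 1/8 s, in which the tool goes at most 62.5 mm and 10.7 degrees, less where a joint would pass 70% of its speed; a pose out of reach is approached as far as the arm can. A call with a gripper value outside its range is refused whole. The fingers move at their own pace and stop on an object; "grip_force" is the grip in N (left out, the last holds). Time passes only in rows, so rows that repeat a pose let the fingers close. It gives the time, the measured TCP pose, the force and the opening at its end, in the units of the state.
- bot.read_state(): the state, without advancing time (a new reading comes with each control period).
- bot.read_camera(name): name is "scene" or "top" or "wrist"; returns the picture (480x640x3 uint8, red, green, blue); there is no depth.
- bot.camera_info(name): a dict with "vertical_fov" (degrees; the focal length in pixels is half the picture's height over the tangent of half this angle, whatever the lens; pixels are square), "cx", "cy" (the principal point, pixels), "k1" (the pictures are not rectified: a ray, as slopes to the right and down, at radius r is drawn at 1 + k1 r^2 times it, then the intrinsics apply), "xyz" and "attitude" of the camera in the world. Camera axes: x right, y up, looking along -z (the intrinsics and any distortion apply to the point x, -y, -z); pixel columns grow to the right and rows downward; lengths in mm; the calibration is good to about 2 mm. A picture is of the moment at which its call begins: read the wrist's pose just before it. camera_info takes no time and is no camera call; for the wrist camera it gives the pose at the moment of the call.
- bot.job_done(): hands the job in, once; it reports no verdict.
Trained networks look in the newest picture that a camera, given by its name, has taken for a name from the list of things; names that differ only in an ending like _2 or _b are one class to them, and where a whole thing is asked for, a point or a joint stands for the part that bears it (a point fixed in the world has none). Each returns a list of dicts, best first, with "score" (0 to 1); they miss things now and then, are a little off and sometimes report something else, mostly with a low value. They report only what shows in the picture. A call takes as long as a camera call.
- bot.look_for(camera, thing): "xyz" ([x, y, z] in mm, in world coordinates, good to about 4 mm: the middle of the surface that is visible of it).
- bot.landmark_of(camera, thing): "xyz" ([x, y, z] in mm, in world coordinates, good to about 4 mm: a listed point, or the origin of a listed thing).
The state is a dict: "time": time; "joints": joint angles; "qvel": joint speeds; "joint_efforts": joint torques, N m; "tcp_pos": TCP position; "tcp_rot": TCP orientation; "contact_force": force on the tool from outside, world axes, zero at the start; "torque": the same for the moment, N m; "width": finger opening in mm.
Only numpy, scipy, OpenCV 4.12 (cv2) and the standard library are available. Lean on these libraries where they do the work, as an engineer would, in place of code of your own. Each camera call takes 0.05 s, during which the arm holds its last target. There are 200 camera calls.

### The job

Clear the roadway in the pull-out toy tray: first take every loose domed lid, upside down like a bowl as it lies, and nest it inside the lid that already sits in the aluminium tray, so that all lids end in one level stack in that tray, each cupped in the next. Then push the big ball along the tray's back wall into the open garage, keeping it on the floor and close to the wall all the way, and finally swing the garage door fully shut behind it. Leave the convertible, the digger and the wooden road block alone.

Things in the scene. Friction and masses are not known exactly. Their poses are not given: they have to be found in the camera images.
- lid0: the bottom lid, loose in the aluminium tray: thin round shell standing on its flat crown, mouth up. Origin: centre of the crown's underside, z up out of the mouth. Outside radius 28 at the crown, 54 at the rim, height 30; wall 2.5, crown 9 mm thick; 70 g. A grip tab sticks out of the rim (see lid0_tab). A lid nested in another drops to within 3 mm of its axis, 9 mm higher
- lid0_tab (a point): grip point of lid0's flat tab, at x 68, z 27 mm in the lid's frame; every lid has the same. The tab points sideways along the lid's own +x, reaching 81 mm from the axis (27 beyond the rim), 26 wide along y, 6 thick (z 24 to 30). Tabs of a stack may point anywhere; fingers straddling one tab need the tabs below to be some 40 degrees away
- lid_a: domed grey plastic tub lid lying upside down like a small bowl, if present this time; same shape as lid0
- lid_b: domed grey plastic tub lid lying upside down like a small bowl, if present this time; same shape as lid0
- lid_c: domed grey plastic tub lid lying upside down like a small bowl, if present this time; same shape as lid0
- lid_d: domed grey plastic tub lid lying upside down like a small bowl, if present this time; same shape as lid0
- alu_tray: fixed square aluminium tray, 130 x 130, rim 8 high, wall and floor 3 mm. Origin at the centre of its underside
- ball: the smooth black plastic ball as a body (its axes turn as it rolls)
- ball_center (a point): centre of the smooth black plastic ball: diameter 90 mm (too big to grasp), 120 g, rolls on the tray floor (z = 0) with its centre 45 mm up; it starts against or close to the back wall at the right (-y) end. It rolls freely; pushed slantwise at the wall by 20 degrees or more it jams
- playtray: fixed white plastic pull-out tray that everything lies in (floor at z = 0). Its x points away from the robot across the roadway, its y along the back wall from the ball's end to the garage. The back wall's inner face is at x = +175 mm, 60 mm high, 8 thick, from y -430 to +430. The end lips are 22 mm high at y = -430 and +430
- wall_foot (a point): foot of the back wall's inner face at mid-length; axes as playtray
- garage_in (a point): centre of the garage's floor; axes as playtray. The red garage is an open-topped bay at the wall's +y end, entered from its -y side: clear 105 mm in x (the back wall is its far side) and 118 in y, from 61 before this point (shut door) to 57 behind it; side and end walls 65 high, 6 thick. The parked ball's centre is within 25 mm of this point in x and y
- door_hinge (a point): the garage door's upright hinge axis, at z = 0, on the robot's side of the garage entry; axes as playtray
- garage_door (a joint): opening angle of the white garage door, rad: 0 shut (panel from the hinge along playtray +x across the entry), 1.57 open (panel along playtray -y, parallel to the wall), at most 1.9. Panel 3 to 103 mm from the hinge, z 3 to 65 mm, 6 thick, centred on the hinge axis; light friction keeps it where it is left
- door_edge (a point): point on the door panel 100 mm from the hinge, 34 mm up (near its free edge)
- convertible: bystander: purple die-cast convertible, 150 x 62 x 45 mm, behind the back wall
- digger: bystander: yellow plastic digger, about 180 x 70 x 90 mm, behind the back wall
- road_block: bystander: flat wooden road block, 120 x 60 x 20 mm, behind the back wall

How it is judged (in metres and radians):
On the way, in this order (a step that is already met when the one before it is completed fails the run):
1. all the lids present are nested in one stack on the lid in the aluminium tray (horizontal distance between lid0 and alu_tray below 0.045 m and angle between lid0's own z axis and vertical below 0.12 rad and horizontal distance between each of lid_a, lid_b, lid_c, lid_d and lid0 below 0.012 m and angle between each of lid_a, lid_b, lid_c, lid_d's own z axis and vertical below 0.15 rad and z of lid_a in the frame of lid0 between 0.004 and 0.065 m and z of lid_b in the frame of lid0 between 0.004 and 0.065 m and z of lid_c in the frame of lid0 between 0.004 and 0.065 m and z of lid_d in the frame of lid0 between 0.004 and 0.065 m), for 0.3 s.
2. the ball is in the garage (x of ball_center in the frame of garage_in between -0.025 and 0.025 m and y of ball_center in the frame of garage_in between -0.025 and 0.025 m), for 0.2 s.
3. the garage door is shut behind the ball (all of step 2 and value of joint garage_door below 0.1 rad), for 0.2 s.
At the end, for the whole second after the job is handed in: All lids present in one stack in lid0: upright within 0.15 rad, axis within 12 mm of lid0's, 4 to 65 mm above it; lid0 level within 45 mm of the aluminium tray's centre; ball centre within 25 mm of garage_in in x and y; door under 0.1 rad; lids and ball at rest (all of step 1 and all of step 3 and linear speed of each of lid_a, lid_b, lid_c, lid_d, lid0, ball below 0.02 m/s); the robot touches nothing.
It fails at once if the ball strays more than 70 mm from the back wall (centre 115 mm from it) (x of ball_center in the frame of wall_foot below -0.115 m).
It fails at once if the ball is lifted or jumps (centre above 75 mm) (height (world z) of ball_center above 0.075 m).
It fails at once if a bystander is moved more than 30 mm (distance of any of convertible, digger, road_block from where it was at the start of the episode above 0.03 m).
Of lid_a, lid_b, lid_c, lid_d only 3 to 4 are there at a start; the rules pass over those that are not, and their reading is None.
At some moment in a run one of lid_a, lid_b, lid_c, lid_d may be knocked a few centimetres aside while the robot is not near it.
It also fails if it takes over 210 s, if anything falls off the work surface, if the arm or the gripper's body presses on something with over 40 N, if the wrist force passes 120 N, or if a joint passes its speed limit or range.

## Working session

There is one attempt and no reset: what is moved stays moved. The work goes in short steps, Python scripts to look and compute and a tool call to move; the robot and the scene stay as the last step left them, time stands still between calls to the robot, and variables do not carry over. Pictures are saved under pics/ and viewed, about 12 in all and at most 16, crops included, and the job is handed in when it is done.

Besides the shell and the picture viewer there is one more tool, called after "Call:" as name([rows], argument=value, ...), one row to a line, values as JSON. carry_out: Moves the arm, as the interface text tells. Its arguments: {"type":"object","properties":{"rows":{"type":"array","items":{"type":"array","items":{"type":"number"}}},"grip_force":{"type":"number"}},"required":["rows"]}

```bash
ls; mkdir -p pics; cat > h.py <<'E'
import numpy as np, cv2
from scipy.spatial.transform import Rotation as R
from rig import bot
np.set_printoptions(precision=3,suppress=True)
def snap(c,fn):
    im=bot.read_camera(c); cv2.imwrite('pics/'+fn,cv2.cvtColor(im,cv2.COLOR_RGB2BGR)); return im
def st():
    s=bot.read_state(); print('t',s['time'],'tcp',np.array(s['tcp_pos']),'q',np.array(s['tcp_rot']),'j',np.array(s['joints']),'F',np.array(s['contact_force']),'w',s['width']); return s
def pix2(c,info,u,v,z):
    f=240/np.tan(np.radians(info['vertical_fov'])/2)
    x,y=(u-info['cx'])/f,(v-info['cy'])/f
    r=np.hypot(x,y); s=r
    for _ in range(20): s=r/(1+info['k1']*s*s)
    k=s/r if r else 1
    d=att(info).apply([x*k,-y*k,-1]); p=np.array(info['xyz']); return p+d*(z-p[2])/d[2]
def att(info):
    a=np.array(info['attitude']); return R.from_quat(a) if a.shape==(4,) else R.from_matrix(a)
def proj(info,P):
    f=240/np.tan(np.radians(info['vertical_fov'])/2)
    q=att(info).inv().apply(np.array(P)-info['xyz']); x,y=q[0]/-q[2],-q[1]/-q[2]; k=1+info['k1']*(x*x+y*y)
    return info['cx']+f*x*k,info['cy']+f*y*k
E
python3 - <<'E'
from h import *
st()
for c in ['scene','top','wrist']: print(c,bot.camera_info(c))
snap('top','top0.png');
for n in ['lid0','lid_a','lid0_tab','alu_tray','ball_center','garage_in','door_hinge','door_edge','wall_foot']:
    print(n,[(round(d['score'],2),np.round(d['xyz'])) for d in bot.landmark_of('top',n)])
snap('scene','scene0.png')
for n in ['lid_a','lid0_tab','wall_foot','door_hinge','garage_in']:
    print(n,[(round(d['score'],2),np.round(d['xyz'])) for d in bot.landmark_of('scene',n)])
E
```

```text
pics
t 0.0 tcp [176.717 493.758 247.118] q [-0.407  0.579  0.407  0.577] j [1.099 0.049 0.098 1.622 0.    1.443] F [-0.113 -0.15   0.577] w 85.77077029975005
scene {'vertical_fov': 51.05758195641014, 'cx': 316.84289738410985, 'cy': 232.76419752577993, 'k1': -0.08436674304182529, 'xyz': array([1341.092, -422.855,  718.829]), 'attitude': array([0.377, 0.23 , 0.445, 0.779])}
top {'vertical_fov': 55.867176583137955, 'cx': 321.1670066465911, 'cy': 245.53399968340273, 'k1': -0.11865986240513164, 'xyz': array([472.597,  -5.775, 876.709]), 'attitude': array([ 0.065, -0.064, -0.7  ,  0.708])}
wrist {'vertical_fov': 66.11260033546326, 'cx': 319.7472946415193, 'cy': 242.5998139588907, 'k1': 0.0010328025914512137, 'xyz': array([102.383, 520.823, 372.943]), 'attitude': array([-0.131, -0.09 ,  0.569,  0.807])}
lid0 [(0.91, array([428., 193.,   3.])), (0.83, array([600., -92.,   1.])), (0.81, array([602.,  47.,   0.])), (0.77, array([ 426., -269.,    3.])), (0.57, array([441., -37.,  -0.]))]
lid_a [(0.91, array([428., 193.,   3.])), (0.83, array([600., -92.,   1.])), (0.81, array([602.,  47.,   0.]
[... 286 characters left out ...]
 311.,  -2.])), (0.59, array([ 616., -241.,   41.]))]
door_hinge [(0.71, array([570., 250.,   0.]))]
door_edge [(0.77, array([571., 156.,  39.]))]
wall_foot [(0.56, array([677.,   2.,  -0.])), (0.56, array([497., 189.,  30.])), (0.47, array([764., 237.,   0.]))]
lid_a [(0.9, array([429., 195.,  -0.])), (0.89, array([606., -89.,  -3.])), (0.83, array([ 428., -265.,   -1.])), (0.79, array([610.,  45.,   1.])), (0.62, array([438., -44.,   1.])), (0.25, array([497.,   5.,  -1.]))]
lid0_tab [(0.75, array([497., 185.,  27.]))]
wall_foot [(0.83, array([676.,  -1.,   2.])), (0.74, array([606.,  46.,   2.]))]
door_hinge [(0.94, array([568., 250.,  -0.]))]
garage_in [(0.76, array([625., 314.,  -2.]))]
```

View pics/top0.png

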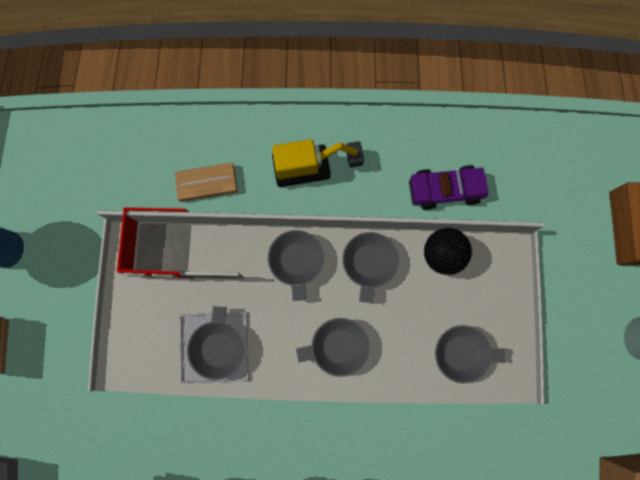

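View pics/scene0.png

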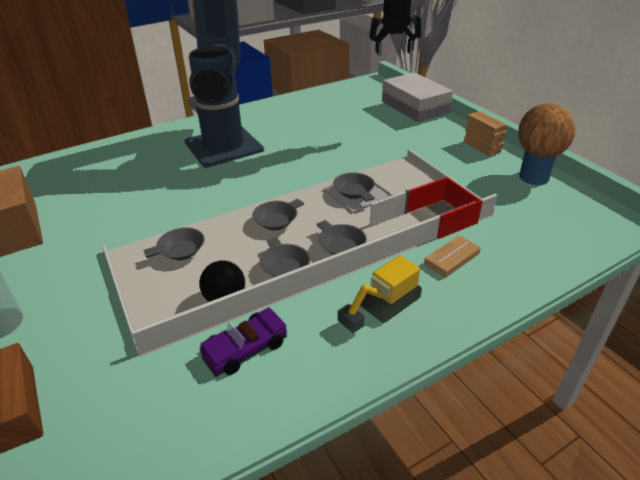

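Four loose lids are present, all mouth up. In the top image lid0 is at (216,350) in the tray with its tab up. The others are at (296,258), (371,259), (341,347) and (463,354), the ball is at (448,251), and the door is fully open. Next I'll rectify the picture to the rim plane to get centres and tab angles.

```bash
cat >> h.py <<'E'
def rect(im,info,z,x0,x1,y0,y1):
    # 1 px/mm; row = x-x0, col = y-y0
    f=240/np.tan(np.radians(info['vertical_fov'])/2)
    X,Y=np.meshgrid(np.arange(x0,x1),np.arange(y0,y1),indexing='ij')
    q=att(info).inv().apply(np.stack([X,Y,np.full_like(X,z)],-1).reshape(-1,3)-info['xyz'])
    x,y=q[:,0]/-q[:,2],q[:,1]/q[:,2]; k=1+info['k1']*(x*x+y*y)
    return cv2.remap(im,(info['cx']+f*x*k).reshape(X.shape).astype(np.float32),(info['cy']+f*y*k).reshape(X.shape).astype(np.float32),cv2.INTER_LINEAR)
def lid(im,info,x,y,z=30,thr=100,fn=None):
    """refine centre & tab angle of lid near x,y with rim plane z"""
    x0,y0=int(x)-100,int(y)-100
    r=rect(im,info,z,x0,x0+200,y0,y0+200)
    m=((r.max(2)<thr)).astype(np.uint8)
    m=cv2.morphologyEx(cv2.morphologyEx(m,cv2.MORPH_CLOSE,np.ones((9,9))),cv2.MORPH_OPEN,np.ones((5,5)))
    _,L=cv2.connectedComponents(m); m=(L==L[100,100]).astype(np.uint8)
    core=cv2.morphologyEx(m,cv2.MORPH_OPEN,cv2.getStructuringElement(cv2.MORPH_ELLIPSE,(71,71)))
    a,b=np.nonzero(core); c=np.array([a.mean(),b.mean()]); rad=np.sqrt(len(a)/np.pi)
    A,B=np.nonzero(m); d=np.hypot(A-c[0],B-c[1]); s=(d>62)&(d<85)
    t=np.array([A[s].mean(),B[s].mean()])-c if s.any() else np.zeros(2)
    if fn: cv2.imwrite('pics/'+fn,np.hstack([r[:,:,::-1],cv2.merge([m*255]*3)]))
    print('lid',c+[x0,y0],'rad %.1f tab ang %.1f len %.1f n %d dmax %.0f'%(rad,np.degrees(np.arctan2(t[1],t[0])),np.hypot(*t),s.sum(),d[s].max() if s.any() else 0))
    return r,m
E
python3 - <<'E'
from h import *
im=cv2.imread('pics/top0.png')[:,:,::-1].copy(); info=bot.camera_info('top')
o=[]
for x,y in [(428,193),(603,46),(602,-91),(440,-38),(427,-267)]:
    r,m=lid(im,info,x,y,33 if y==193 else 30); o.append(np.vstack([r[:,:,::-1],cv2.merge([m*255]*3)]))
cv2.imwrite('pics/lids.png',cv2.resize(np.hstack(o),(800,320)))
s=bot.read_state(); M=R.from_quat(s['tcp_rot']).as_matrix(); print(M)
Mw=att(bot.camera_info('wrist')).as_matrix(); print('wrist cam in tool',M.T@(np.array(bot.camera_info('wrist')['xyz'])-s['tcp_pos']),'\n',M.T@Mw)
E
```

```text
lid [435.309 174.6  ] rad 64.3 tab ang 23.8 len 15.9 n 2329 dmax 81
lid [601.556  34.26 ] rad 60.2 tab ang -11.5 len 18.4 n 2492 dmax 85
lid [ 600.189 -105.092] rad 58.8 tab ang 0.5 len 19.7 n 2267 dmax 85
lid [440.289 -49.202] rad 58.0 tab ang 103.0 len 51.1 n 705 dmax 85
lid [ 427.829 -274.626] rad 56.3 tab ang -92.7 len 72.6 n 559 dmax 85
[[ 0.    -0.941  0.337]
 [ 0.     0.337  0.941]
 [-1.    -0.     0.   ]]
wrist cam in tool [-125.813   79.156    0.138] 
 [[ 0.     0.314 -0.949]
 [ 0.     0.949  0.314]
 [ 1.    -0.001  0.   ]]
```

View pics/lids.png

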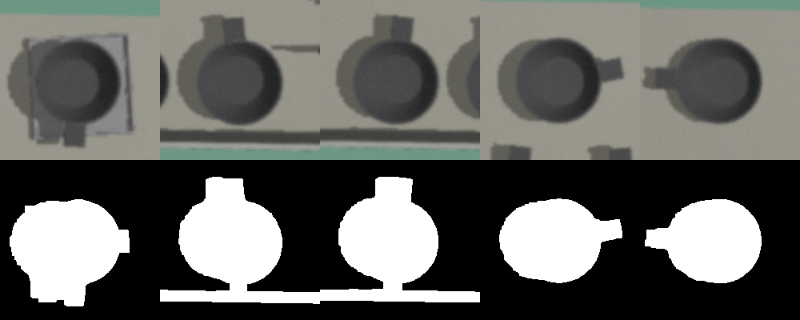

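The lids show clearly, but the threshold also takes in their shadows, cast to the -y side. I'll lower it to separate the two.

```bash
python3 - <<'E'
from h import *
im=cv2.imread('pics/top0.png')[:,:,::-1].copy(); info=bot.camera_info('top')
for t in (78,84):
  for x,y in [(428,193),(603,46),(602,-91),(440,-38),(427,-267)]: lid(im,info,x,y,33 if y==193 else 30,t)
E
```

```text
lid [430.529 190.44 ] rad 51.3 tab ang -5.3 len 69.2 n 339 dmax 78
lid [605.687  45.676] rad 51.4 tab ang -172.3 len 70.2 n 361 dmax 79
lid [603.255 -96.191] rad 51.5 tab ang 174.7 len 69.5 n 347 dmax 78
lid [440.309 -39.749] rad 51.2 tab ang 101.4 len 68.9 n 252 dmax 77
lid [ 428.083 -268.783] rad 51.6 tab ang -92.9 len 69.9 n 378 dmax 79
lid [430.743 188.842] rad 52.8 tab ang -4.6 len 67.6 n 411 dmax 78
lid [605.537  44.88 ] rad 52.3 tab ang -172.8 len 70.4 n 424 dmax 80
lid [603.151 -96.981] rad 52.4 tab ang 174.0 len 70.1 n 417 dmax 79
lid [440.332 -40.232] rad 52.1 tab ang 101.4 len 70.2 n 365 dmax 79
lid [ 428.002 -269.422] rad 52.4 tab ang -92.5 len 70.3 n 410 dmax 80
```

```bash
cat >> h.py <<'E'
def plan(*W):
    """chain of waypoints (x,y,z,yaw of jaw axis deg) -> tool shift (m) and turn rx for each call"""
    s=bot.read_state(); M=R.from_quat(s['tcp_rot']).as_matrix(); p=np.array(s['tcp_pos']); f=np.degrees(np.arctan2(M[1,2],M[0,2]))
    print('t %.2f'%s['time'],'now',p,'yaw %.1f'%f,'xdir',M[:,0],'j',np.array(s['joints']),'F',np.array(s['contact_force']),'w %.1f'%s['width'])
    for i,w in enumerate(W):
        d=np.array(w[:3])-p; a=np.radians(f)
        if i: M=np.array([[0,-np.sin(a),np.cos(a)],[0,np.cos(a),np.sin(a)],[-1,0,0]])
        t=R.from_matrix(M)
        b=np.radians(w[3]); G=np.array([[0,-np.sin(b),np.cos(b)],[0,np.cos(b),np.sin(b)],[-1,0,0]])
        rv=R.from_matrix(M.T@G).as_rotvec()
        print(w,'shift',np.round(M.T@d/1000,4),'turn',np.round(rv,3),'rows>=%.1f'%max(np.linalg.norm(d)/62.5,np.degrees(np.linalg.norm(rv))/10.7))
        p=np.array(w[:3]);f=w[3]
E
python3 - <<'E'
from h import *
plan((310,250,190,35),(427,27,110,11.4),(427,27,27,11.4))
E
```

```text
t 0.80 now [176.995 494.268 248.353] yaw 70.3 xdir [ 0.  0. -1.] j [ 1.099  0.048  0.099  1.622 -0.     1.443] F [ 0.229 -0.137 -0.51 ] w 85.4
(310, 250, 190, 35) shift [ 0.058 -0.208 -0.185] turn [0.616 0.    0.   ] rows>=4.5
(427, 27, 110, 11.4) shift [ 0.08  -0.25  -0.032] turn [0.412 0.    0.   ] rows>=4.2
(427, 27, 27, 11.4) shift [0.083 0.    0.   ] turn [0. 0. 0.] rows>=1.3
```

Call:
carry_out([
  [0.058,-0.208,-0.185,0.616,0,0,0.7],
  [0.058,-0.208,-0.185,0.616,0,0,0.7],
  [0.058,-0.208,-0.185,0.616,0,0,0.7],
  [0.058,-0.208,-0.185,0.616,0,0,0.7],
  [0.058,-0.208,-0.185,0.616,0,0,0.7],
])

```text
time: 1.42
tcp_pos: [311.0, 247.7, 189.8]
tcp_rot: [-0.212, 0.675, 0.212, 0.675]
contact_force: [0.0, 0.9, 1.0]
width: 59.9
```

Call:
carry_out([
  [0.08,-0.25,-0.032,0.412,0,0,0.7],
  [0.08,-0.25,-0.032,0.412,0,0,0.7],
  [0.08,-0.25,-0.032,0.412,0,0,0.7],
  [0.08,-0.25,-0.032,0.412,0,0,0.7],
  [0.08,-0.25,-0.032,0.412,0,0,0.7],
])

```text
time: 2.05
tcp_pos: [427.8, 21.4, 108.6]
tcp_rot: [-0.068, 0.704, 0.067, 0.703]
contact_force: [-0.2, 0.1, -0.4]
width: 59.8
```

```bash
python3 - <<'E'
from h import *
info=bot.camera_info('wrist'); im=snap('wrist','w1.png')
lid(im,info,440,-39,30,80,'w1l.png')
plan((427,27,110,11.4),(427,27,27,11.4))
E
```

```text
lid [433.276  23.435] rad 66.8 tab ang -116.6 len 17.5 n 4559 dmax 85
t 2.10 now [428.117  21.274 108.524] yaw 11.0 xdir [-0.001 -0.002 -1.   ] j [-0.106 -0.19  -0.404  1.358 -0.002  1.273] F [ 1.478 -1.352  0.146] w 59.9
(427, 27, 110, 11.4) shift [-0.002  0.006 -0.   ] turn [-0.007 -0.002  0.001] rows>=0.1
(427, 27, 27, 11.4) shift [0.083 0.    0.   ] turn [0. 0. 0.] rows>=1.3
```

View pics/w1.png

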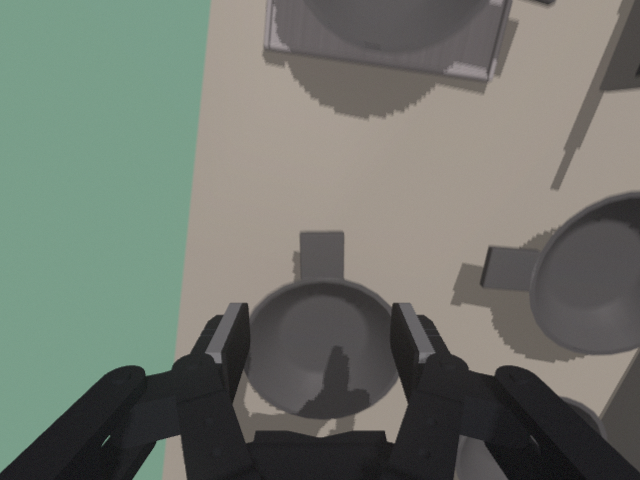

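The tab of this lid, at (322,255), sits centred between the fingers, at columns 235 and 405. I'll compute its tip and descend.

```bash
python3 - <<'E'
from h import *
info=bot.camera_info('wrist')
for u,v in [(300,232),(344,231)]: print(pix2('wrist',info,u,v,30))
plan((427,27,27,11.4))
E
```

```text
[414.618  37.628  30.   ]
[439.457  43.087  30.   ]
t 2.10 now [428.117  21.274 108.524] yaw 11.0 xdir [-0.001 -0.002 -1.   ] j [-0.106 -0.19  -0.404  1.358 -0.002  1.273] F [ 1.478 -1.352  0.146] w 59.9
(427, 27, 27, 11.4) shift [0.082 0.006 0.   ] turn [-0.007 -0.002  0.001] rows>=1.3
```

Call:
carry_out([
  [0.04,0.006,0.001,0,0,0,0.7],
  [0.081,0.006,0.001,0,0,0,0.7],
  [0.081,0.006,0.001,0,0,0,0.7],
  [0.081,0.006,0.001,0,0,0,0.7],
])

```text
time: 2.6
tcp_pos: [428.7, 27.9, 29.1]
tcp_rot: [-0.069, 0.704, 0.068, 0.704]
contact_force: [0.6, 0.9, 0.0]
width: 59.8
```

Call:
carry_out([
  [0,0,0,0,0,0,0.1],
  [0,0,0,0,0,0,0.1],
  [0,0,0,0,0,0,0.1],
  [0,0,0,0,0,0,0.1],
  [0,0,0,0,0,0,0.1],
], grip_force=60)

```text
time: 3.22
tcp_pos: [430.4, 28.3, 30.8]
tcp_rot: [-0.069, 0.702, 0.068, 0.705]
contact_force: [-0.4, 2.4, 6.5]
width: 24.3
```

Call:
carry_out([
  [-0.03,0,0,0,0,0,0.1],
  [-0.07,0,0,0,0,0,0.1],
  [-0.07,0,0,0,0,0,0.1],
])

```text
time: 3.6
tcp_pos: [432.5, 27.9, 104.0]
tcp_rot: [-0.069, 0.7, 0.067, 0.708]
contact_force: [0.3, -0.1, -1.1]
width: 24.3
```

```bash
python3 - <<'E'
from h import *
info=bot.camera_info('wrist'); im=snap('wrist','w2.png')
plan((416.3,257.8,80,11.4),(416.3,257.8,41,11.4))
E
```

```text
t 3.65 now [431.101  28.06  102.   ] yaw 11.1 xdir [ 0.007 -0.001 -1.   ] j [-0.09  -0.187 -0.415  1.336 -0.     1.287] F [-0.044  1.028 -0.919] w 24.3
(416.3, 257.8, 80, 11.4) shift [0.022 0.228 0.029] turn [-0.006  0.007  0.002] rows>=3.7
(416.3, 257.8, 41, 11.4) shift [0.039 0.    0.   ] turn [0. 0. 0.] rows>=0.6
```

View pics/w2.png

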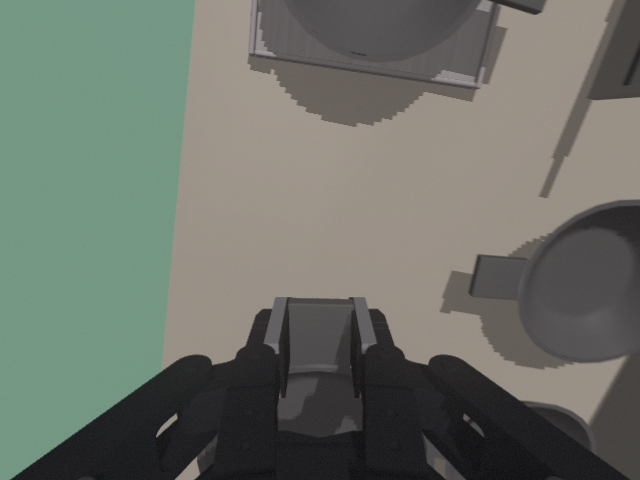

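```bash
python3 - <<'E'
from h import *
info=bot.camera_info('wrist')
a,b=pix2('w',info,290,303,101.5),pix2('w',info,351,303,101.5);t=(a+b)/2; print(a,b)
s=bot.read_state();M=R.from_quat(s['tcp_rot']).as_matrix(); d=M[:2,1]; print('dir',d,'tip-tcp along',(t[:2]-np.array(s['tcp_pos'])[:2])@d,'across',(t[:2]-np.array(s['tcp_pos'])[:2])@M[:2,2])
E
```

```text
[418.649  39.794 101.5  ] [441.495  44.185 101.5  ]
dir [-0.192  0.981] tip-tcp along 13.867681791741859 across 1.6658927916672872
```

Call:
carry_out([
  [0.011,0.06,0.01,0,0,0,0.1],
  [0.022,0.12,0.02,0,0,0,0.1],
  [0.022,0.18,0.029,0,0,0,0.1],
  [0.022,0.228,0.029,0,0,0,0.1],
  [0.022,0.228,0.029,0,0,0,0.1],
])

```text
time: 4.28
tcp_pos: [413.6, 259.4, 77.4]
tcp_rot: [-0.071, 0.702, 0.069, 0.705]
contact_force: [-0.6, -1.1, -0.6]
width: 24.6
```

```bash
python3 - <<'E'
from h import *
plan((416.3,257.8,80,11.4),(416.3,257.8,44,11.4))
info=bot.camera_info('wrist'); im=snap('wrist','w3.png')
E
```

```text
t 4.28 now [413.581 259.362  77.372] yaw 11.4 xdir [ 0.003 -0.002 -1.   ] j [ 0.425 -0.016 -0.308  1.277 -0.003  1.797] F [-0.573 -1.101 -0.617] w 24.6
(416.3, 257.8, 80, 11.4) shift [-0.003 -0.002  0.002] turn [-0.     0.003  0.003] rows>=0.1
(416.3, 257.8, 44, 11.4) shift [0.036 0.    0.   ] turn [0. 0. 0.] rows>=0.6
```

View pics/w3.png

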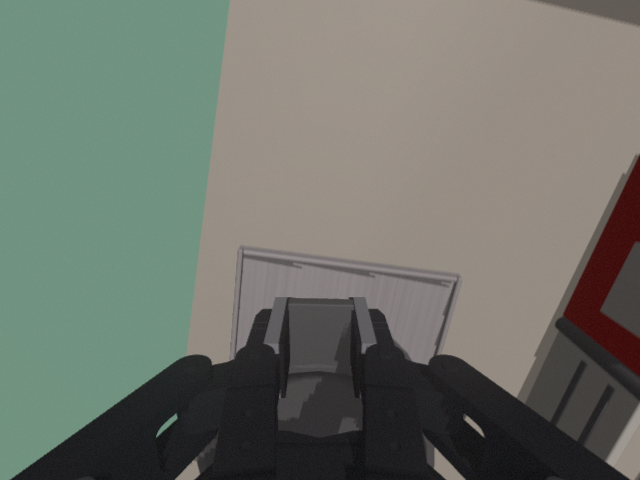

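The lid is held square, with its tab at (320,330). Lowering and releasing.

Call:
carry_out([
  [0.015,-0.002,0.002,0,0,0,0.1],
  [0.027,-0.002,0.002,0,0,0,0.1],
  [0.034,-0.002,0.002,0,0,0,0.1],
  [0.034,-0.002,0.002,0,0,0,0.1],
])

```text
time: 4.82
tcp_pos: [417.0, 255.3, 43.5]
tcp_rot: [-0.071, 0.702, 0.067, 0.705]
contact_force: [0.3, -0.1, 1.6]
width: 24.2
```

Call:
carry_out([
  [0,0,0,0,0,0,0.6],
  [0,0,0,0,0,0,0.6],
  [0,0,0,0,0,0,0.6],
  [-0.04,0,0,0,0,0,0.6],
  [-0.09,0,0,0,0,0,0.6],
])

```text
time: 5.45
tcp_pos: [415.2, 255.1, 132.8]
tcp_rot: [-0.071, 0.704, 0.067, 0.704]
contact_force: [1.3, -0.2, -0.1]
width: 51.0
```

```bash
python3 - <<'E'
from h import *
plan((440,80,120,4),(425,-150,120,-2),(425,-336,110,-2.7),(425,-336,29,-2.7))
E
```

```text
t 5.45 now [415.172 255.061 132.799] yaw 11.2 xdir [ 0.001 -0.006 -1.   ] j [ 0.417 -0.042 -0.22   1.394 -0.005  1.792] F [ 1.325 -0.19  -0.117] w 51.0
(440, 80, 120, 4) shift [ 0.014 -0.176 -0.01 ] turn [ 0.126 -0.     0.006] rows>=2.8
(425, -150, 120, -2) shift [ 0.    -0.228 -0.031] turn [0.105 0.    0.   ] rows>=3.7
(425, -336, 110, -2.7) shift [ 0.01  -0.186  0.006] turn [0.012 0.    0.   ] rows>=3.0
(425, -336, 29, -2.7) shift [0.081 0.    0.   ] turn [0. 0. 0.] rows>=1.3
```

Call:
carry_out([
  [0.014,-0.06,-0.003,0.126,0,0,0.6],
  [0.014,-0.12,-0.007,0.126,0,0,0.6],
  [0.014,-0.176,-0.01,0.126,0,0,0.6],
])

```text
time: 5.82
tcp_pos: [439.6, 78.9, 120.0]
tcp_rot: [-0.027, 0.706, 0.023, 0.707]
contact_force: [1.1, 0.0, -0.8]
width: 51.6
```

Call:
carry_out([
  [0,-0.06,-0.008,0.105,0,0,0.6],
  [0,-0.12,-0.016,0.105,0,0,0.6],
  [0,-0.18,-0.024,0.105,0,0,0.6],
  [0,-0.228,-0.031,0.105,0,0,0.6],
])

```text
time: 6.32
tcp_pos: [424.4, -152.9, 121.5]
tcp_rot: [0.01, 0.706, -0.015, 0.708]
contact_force: [-0.3, 0.2, 0.1]
width: 51.3
```

Call:
carry_out([
  [0.003,-0.06,0.002,0.012,0,0,0.6],
  [0.007,-0.12,0.004,0.012,0,0,0.6],
  [0.01,-0.186,0.006,0.012,0,0,0.6],
  [0.01,-0.186,0.006,0.012,0,0,0.6],
])

```text
time: 6.82
tcp_pos: [423.0, -342.9, 111.8]
tcp_rot: [0.016, 0.706, -0.021, 0.708]
contact_force: [0.3, 0.9, 0.7]
width: 50.8
```

```bash
python3 - <<'E'
from h import *
info=bot.camera_info('top'); im=snap('top','top1.png')
lid(im,info,430,190,42,80); lid(im,info,603,46,30,80); lid(im,info,602,-91,30,80); 
print([(round(d['score'],2),np.round(d['xyz'])) for d in bot.landmark_of('top','lid_a')])
wi=bot.camera_info('wrist'); iw=snap('wrist','w4.png')
cv2.imwrite('pics/m1.png',cv2.resize(np.hstack([im,iw])[:,:,::-1],(800,300)))
plan((425,-336,29,-2.7))
E
```

```text
lid [429.65  187.218] rad 52.9 tab ang 46.5 len 42.8 n 714 dmax 79
lid [605.478  45.188] rad 51.9 tab ang -172.8 len 70.3 n 394 dmax 80
lid [603.379 -96.551] rad 52.0 tab ang 174.4 len 70.1 n 391 dmax 79
[(0.92, array([606.,  47.,  -1.])), (0.77, array([ 430., -266.,    5.])), (0.75, array([427., 190.,  12.])), (0.68, array([602., -90.,   1.])), (0.21, array([628., 311.,  -0.]))]
t 6.97 now [ 423.517 -338.392  112.322] yaw -2.7 xdir [ 0.002 -0.005 -1.   ] j [-0.797  0.101 -0.115  1.35  -0.002  0.822] F [-0.399  0.308 -0.254] w 51.2
(425, -336, 29, -2.7) shift [0.083 0.003 0.001] turn [-0.001  0.002  0.005] rows>=1.3
```

View pics/m1.png

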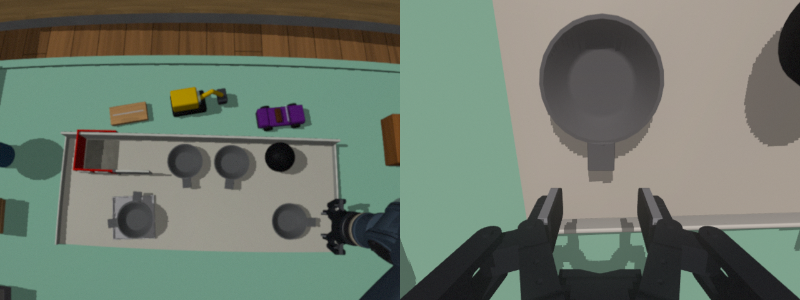

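The first lid is nested: its landmark is 12 mm up at (427,190). The wrist view has lid 4's tab centred between the fingers, so I'll grip it.

Call:
carry_out([
  [0.04,0.002,0.001,0,0,0,0.6],
  [0.082,0.002,0.001,0,0,0,0.6],
  [0.082,0.002,0.001,0,0,0,0.6],
  [0.082,0.002,0.001,0,0,0,0.6],
])

```text
time: 7.48
tcp_pos: [425.6, -336.4, 31.9]
tcp_rot: [0.014, 0.706, -0.018, 0.708]
contact_force: [0.2, -0.0, 1.4]
width: 51.0
```

Call:
carry_out([
  [0,0,0,0,0,0,0.1],
  [0,0,0,0,0,0,0.1],
  [0,0,0,0,0,0,0.1],
  [0,0,0,0,0,0,0.1],
  [0,0,0,0,0,0,0.1],
], grip_force=60)

```text
time: 8.1
tcp_pos: [427.1, -338.0, 33.9]
tcp_rot: [0.013, 0.705, -0.02, 0.709]
contact_force: [1.4, -0.9, 5.4]
width: 24.2
```

Call:
carry_out([
  [-0.03,0,0,0,0,0,0.1],
  [-0.08,0,0,0,0,0,0.1],
  [-0.08,0,0,0,0,0,0.1],
])

```text
time: 8.48
tcp_pos: [428.5, -339.5, 118.5]
tcp_rot: [0.011, 0.703, -0.022, 0.711]
contact_force: [-0.1, -0.4, -0.9]
width: 23.8
```

```bash
python3 - <<'E'
from h import *
plan((425,-100,112,-2.7),(426.3,123,95,-2.7),(426.3,123,53,-2.7))
E
```

```text
t 8.47 now [ 428.532 -339.523  118.466] yaw -2.7 xdir [ 0.012 -0.015 -1.   ] j [-0.791  0.095 -0.11   1.347 -0.002  0.826] F [-0.075 -0.386 -0.87 ] w 23.8
(425, -100, 112, -2.7) shift [ 0.003  0.239 -0.015] turn [0.    0.013 0.015] rows>=3.8
(426.3, 123, 95, -2.7) shift [ 0.017  0.223 -0.009] turn [0. 0. 0.] rows>=3.6
(426.3, 123, 53, -2.7) shift [0.042 0.    0.   ] turn [0. 0. 0.] rows>=0.7
```

Call:
carry_out([
  [0.003,0.06,-0.004,0,0.013,0.015,0.1],
  [0.003,0.12,-0.008,0,0.013,0.015,0.1],
  [0.003,0.18,-0.012,0,0.013,0.015,0.1],
  [0.003,0.239,-0.015,0,0.013,0.015,0.1],
])

```text
time: 8.98
tcp_pos: [423.3, -98.1, 110.0]
tcp_rot: [0.017, 0.708, -0.016, 0.706]
contact_force: [1.0, 0.7, -1.3]
width: 23.9
```

Call:
carry_out([
  [0,0.06,-0.002,0,0,0,0.1],
  [0.005,0.12,-0.005,0,0,0,0.1],
  [0.017,0.18,-0.007,0,0,0,0.1],
  [0.017,0.223,-0.009,0,0,0,0.1],
  [0.017,0.223,-0.009,0,0,0,0.1],
])

```text
time: 9.6
tcp_pos: [423.0, 127.4, 91.4]
tcp_rot: [0.015, 0.709, -0.015, 0.705]
contact_force: [-0.2, -1.2, -0.9]
width: 24.0
```

```bash
python3 - <<'E'
from h import *
info=bot.camera_info('wrist');  im=snap('wrist','w5.png')
plan((426.3,123,55.5,-2.7))
cv2.imwrite('pics/w5s.png',cv2.resize(im[:,:,::-1],(400,300)))
E
```

```text
t 9.65 now [423.34  125.87   91.684] yaw -2.5 xdir [-0.006  0.    -1.   ] j [ 0.136 -0.14  -0.395  1.323  0.001  1.751] F [ 0.6   -0.88  -0.872] w 23.9
(426.3, 123, 55.5, -2.7) shift [ 0.036 -0.003  0.003] turn [ 0.003 -0.006 -0.   ] rows>=0.6
```

View pics/w5s.png

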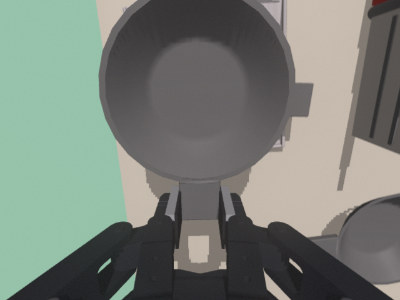

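```bash
python3 - <<'E'
from h import *
info=bot.camera_info('wrist'); im=cv2.imread('pics/w5.png')[:,:,::-1].copy()
for u,v in [(158,140),(471,140),(318,350)]: print(pix2('w',info,u,v,88.5))
E
```

```text
[373.439 202.148  88.5  ]
[478.927 197.535  88.5  ]
[423.735 117.291  88.5  ]
```

Call:
carry_out([
  [0.01,-0.005,0.003,0,0,0,0.1],
  [0.022,-0.005,0.003,0,0,0,0.1],
  [0.035,-0.005,0.003,0,0,0,0.1],
  [0.035,-0.005,0.003,0,0,0,0.1],
])

```text
time: 10.15
tcp_pos: [425.8, 120.4, 55.9]
tcp_rot: [0.016, 0.709, -0.016, 0.704]
contact_force: [0.2, 0.0, -0.6]
width: 23.9
```

Call:
carry_out([
  [0,0,0,0,0,0,0.6],
  [0,0,0,0,0,0,0.6],
  [0,0,0,0,0,0,0.6],
  [-0.04,0,0,0,0,0,0.6],
  [-0.09,0,0,0,0,0,0.6],
])

```text
time: 10.78
tcp_pos: [425.0, 120.2, 145.5]
tcp_rot: [0.016, 0.711, -0.016, 0.703]
contact_force: [1.5, 0.5, -0.1]
width: 51.2
```

```bash
python3 - <<'E'
from h import *
plan((480,80,140,45),(537.5,37,120,97.3),(537.5,37,29,97.3))
E
```

```text
t 10.78 now [425.018 120.215 145.508] yaw -2.6 xdir [-0.011  0.001 -1.   ] j [ 0.122 -0.158 -0.302  1.437  0.002  1.739] F [ 1.525  0.504 -0.054] w 51.2
(480, 80, 140, 45) shift [ 0.005 -0.038  0.057] turn [-0.831 -0.01  -0.005] rows>=4.4
(537.5, 37, 120, 97.3) shift [ 0.02  -0.071  0.01 ] turn [-0.913  0.     0.   ] rows>=4.9
(537.5, 37, 29, 97.3) shift [0.091 0.    0.   ] turn [0. 0. 0.] rows>=1.5
```

Call:
carry_out([
  [0.005,-0.01,0.012,-0.17,0,0,0.6],
  [0.005,-0.02,0.024,-0.34,0,0,0.6],
  [0.005,-0.03,0.036,-0.51,0,0,0.6],
  [0.005,-0.038,0.05,-0.68,-0.005,0,0.6],
  [0.005,-0.038,0.057,-0.831,-0.01,-0.005,0.6],
])

```text
time: 11.4
tcp_pos: [480.8, 79.1, 139.9]
tcp_rot: [-0.272, 0.653, 0.272, 0.653]
contact_force: [-0.5, -0.6, -1.0]
width: 51.4
```

Call:
carry_out([
  [0.004,-0.014,0.002,-0.18,0,0,0.6],
  [0.008,-0.028,0.004,-0.36,0,0,0.6],
  [0.012,-0.042,0.006,-0.54,0,0,0.6],
  [0.016,-0.056,0.008,-0.73,0,0,0.6],
  [0.02,-0.071,0.01,-0.913,0,0,0.6],
])

```text
time: 12.02
tcp_pos: [538.6, 36.1, 119.9]
tcp_rot: [0.534, -0.464, -0.533, -0.464]
contact_force: [-0.7, 0.7, -0.7]
width: 50.6
```

```bash
python3 - <<'E'
from h import *
info=bot.camera_info('wrist');  im=snap('wrist','w6.png')
plan((538,36.7,30,97.4))
for n in ('wrist','top'):
  if n=='top': it=snap('top','top2.png')
  print([(round(d['score'],2),np.round(d['xyz'])) for d in bot.landmark_of(n,'lid_a')])
lid(it,bot.camera_info('top'),429,190,51,80)
cv2.imwrite('pics/m2.png',cv2.resize(np.hstack([it,im])[:,:,::-1],(800,300)))
E
```

```text
t 12.07 now [539.834  34.868 119.263] yaw 98.1 xdir [ 0.001 -0.002 -1.   ] j [-0.059  0.098 -0.104  1.367 -0.002 -0.2  ] F [ 2.025 -1.602 -0.022] w 51.1
(538, 36.7, 30, 97.4) shift [0.089 0.002 0.002] turn [ 0.012 -0.002  0.001] rows>=1.4
[(0.97, array([608.,  47.,  -5.])), (0.93, array([604., -97.,  -2.])), (0.58, array([424., 194.,  20.]))]
[(0.78, array([602., -95.,   0.])), (0.35, array([763., 235.,  -0.]))]
lid [411.978 231.637] rad 79.2 tab ang -106.6 len 18.5 n 7736 dmax 85
```

View pics/m2.png

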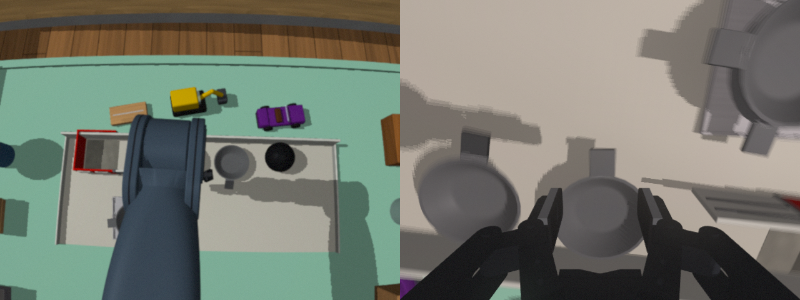

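The stack crown is now about 20 mm up, so the second lid is nested. Lid 1's tab is centred between the fingers in the wrist view.

Call:
carry_out([
  [0.04,0.002,0.002,0.01,0,0,0.6],
  [0.089,0.002,0.002,0.01,0,0,0.6],
  [0.089,0.002,0.002,0.01,0,0,0.6],
  [0.089,0.002,0.002,0.01,0,0,0.6],
])

```text
time: 12.72
tcp_pos: [536.4, 38.3, 32.6]
tcp_rot: [0.529, -0.469, -0.528, -0.47]
contact_force: [-0.2, -0.3, 2.2]
width: 51.3
```

Call:
carry_out([
  [0,0,0,0,0,0,0.1],
  [0,0,0,0,0,0,0.1],
  [0,0,0,0,0,0,0.1],
  [0,0,0,0,0,0,0.1],
  [0,0,0,0,0,0,0.1],
], grip_force=60)

```text
time: 13.35
tcp_pos: [538.2, 38.3, 34.9]
tcp_rot: [0.53, -0.468, -0.527, -0.471]
contact_force: [-0.2, 0.0, 5.9]
width: 24.0
```

Call:
carry_out([
  [-0.03,0,0,0,0,0,0.1],
  [-0.08,0,0,0,0,0,0.1],
  [-0.08,0,0,0,0,0,0.1],
])

```text
time: 13.72
tcp_pos: [541.3, 38.1, 120.2]
tcp_rot: [0.533, -0.466, -0.524, -0.473]
contact_force: [-0.2, 0.9, -0.8]
width: 23.8
```

```bash
python3 - <<'E'
from h import *
plan((430,100,118,105),(371,156,105,120),(371.5,156.5,65,120))
E
```

```text
t 13.72 now [541.339  38.066 120.242] yaw 96.7 xdir [ 0.016 -0.001 -1.   ] j [-0.053  0.087 -0.114  1.354 -0.    -0.171] F [-0.194  0.852 -0.77 ] w 23.8
(430, 100, 118, 105) shift [0.    0.103 0.075] turn [-0.144 -0.004  0.015] rows>=2.0
(371, 156, 105, 120) shift [0.013 0.043 0.069] turn [-0.262  0.     0.   ] rows>=1.4
(371.5, 156.5, 65, 120) shift [ 0.04  -0.001  0.   ] turn [0. 0. 0.] rows>=0.6
```

Call:
carry_out([
  [0,0.05,0.037,-0.07,0,0.007,0.1],
  [0,0.103,0.075,-0.144,-0.004,0.015,0.1],
  [0,0.103,0.075,-0.144,-0.004,0.015,0.1],
])

```text
time: 14.1
tcp_pos: [425.0, 101.6, 115.6]
tcp_rot: [-0.56, 0.431, 0.564, 0.428]
contact_force: [-0.1, -1.2, 0.2]
width: 24.4
```

Call:
carry_out([
  [0.006,0.02,0.034,-0.13,0,0,0.1],
  [0.013,0.043,0.069,-0.262,0,0,0.1],
  [0.013,0.043,0.069,-0.262,0,0,0.1],
])

```text
time: 14.48
tcp_pos: [363.4, 157.7, 101.7]
tcp_rot: [-0.611, 0.354, 0.616, 0.35]
contact_force: [0.3, 0.7, -1.0]
width: 23.8
```

```bash
python3 - <<'E'
from h import *
info=bot.camera_info('wrist');  im=snap('wrist','w7.png')
plan((371.5,156.5,66,120))
cv2.imwrite('pics/w7s.png',cv2.resize(im[:,:,::-1],(400,300)))
E
```

```text
t 14.53 now [365.03  157.153 102.326] yaw 120.2 xdir [-0.007 -0.001 -1.   ] j [ 0.237 -0.267 -0.48   1.365  0.001 -0.291] F [-0.552 -0.016 -1.458] w 24.5
(371.5, 156.5, 66, 120) shift [ 0.036 -0.005 -0.004] turn [ 0.004  0.003 -0.007] rows>=0.6
```

View pics/w7s.png

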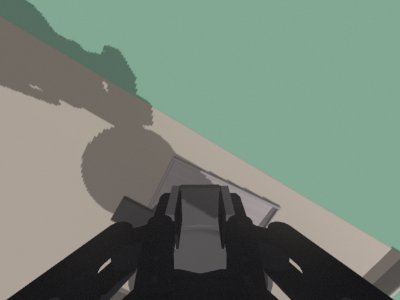

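Call:
carry_out([
  [0.01,-0.005,-0.004,0,0,0,0.1],
  [0.022,-0.005,-0.004,0,0,0,0.1],
  [0.035,-0.005,-0.004,0,0,0,0.1],
  [0.035,-0.005,-0.004,0,0,0,0.1],
])

```text
time: 15.02
tcp_pos: [371.3, 155.8, 66.6]
tcp_rot: [-0.611, 0.354, 0.615, 0.351]
contact_force: [-0.6, 0.1, 1.2]
width: 23.9
```

```bash
python3 - <<'E'
from h import *
plan((371.5,156.5,66,120))
E
```

```text
t 15.03 now [371.33  155.833  66.573] yaw 120.2 xdir [-0.008 -0.001 -1.   ] j [ 0.23  -0.231 -0.523  1.286  0.001 -0.297] F [-0.562  0.143  1.159] w 23.9
(371.5, 156.5, 66, 120) shift [ 0.001 -0.001  0.001] turn [ 0.003  0.003 -0.007] rows>=0.0
```

Call:
carry_out([
  [0,0,0,0,0,0,0.5],
  [0,0,0,0,0,0,0.5],
  [0,0,0,0,0,0,0.5],
  [-0.04,0,0,0,0,0,0.5],
  [-0.09,0,0,0,0,0,0.5],
])

```text
time: 15.65
tcp_pos: [370.7, 155.7, 156.3]
tcp_rot: [-0.61, 0.355, 0.616, 0.35]
contact_force: [1.0, -0.0, 0.3]
width: 42.7
```

```bash
python3 - <<'E'
from h import *
plan((450,40,140,102),(535.6,-89,120,84.3))
E
```

```text
t 15.65 now [370.696 155.658 156.261] yaw 120.2 xdir [-0.011 -0.002 -1.   ] j [ 0.23  -0.267 -0.372  1.477  0.001 -0.297] F [ 0.987 -0.002  0.328] w 42.7
(450, 40, 140, 102) shift [ 0.016 -0.011 -0.14 ] turn [ 0.317  0.002 -0.011] rows>=2.3
(535.6, -89, 120, 84.3) shift [ 0.02  -0.057 -0.144] turn [0.309 0.    0.   ] rows>=2.5
```

Call:
carry_out([
  [0.005,-0.004,-0.047,0.11,0,0,0.6],
  [0.01,-0.008,-0.094,0.22,0,-0.005,0.6],
  [0.016,-0.011,-0.14,0.317,0.002,-0.011,0.6],
  [0.016,-0.011,-0.14,0.317,0.002,-0.011,0.6],
])

```text
time: 16.15
tcp_pos: [451.3, 38.0, 139.1]
tcp_rot: [-0.549, 0.446, 0.549, 0.446]
contact_force: [0.2, 1.2, 0.1]
width: 51.6
```

Call:
carry_out([
  [0.007,-0.019,-0.048,0.1,0,0,0.6],
  [0.013,-0.038,-0.096,0.2,0,0,0.6],
  [0.02,-0.057,-0.144,0.309,0,0,0.6],
  [0.02,-0.057,-0.144,0.309,0,0,0.6],
])

```text
time: 16.65
tcp_pos: [537.1, -92.9, 117.9]
tcp_rot: [-0.472, 0.526, 0.473, 0.525]
contact_force: [0.5, 0.6, -0.9]
width: 51.0
```

```bash
python3 - <<'E'
from h import *
info=bot.camera_info('wrist');  im=snap('wrist','w8.png')
plan((535.6,-89,30,84.3))
print([(round(d['score'],2),np.round(d['xyz'])) for d in bot.landmark_of('wrist','lid_a')])
it=snap('top','top3.png')
print([(round(d['score'],2),np.round(d['xyz'])) for d in bot.landmark_of('top','lid_a')])
lid(it,bot.camera_info('top'),429,190,60,80)
cv2.imwrite('pics/m3.png',cv2.resize(np.hstack([it,im])[:,:,::-1],(800,300)))
E
```

```text
t 16.70 now [536.177 -91.343 118.372] yaw 84.1 xdir [-0.002  0.001 -1.   ] j [-0.292  0.11  -0.093  1.37   0.    -0.189] F [-0.366  1.007  0.087] w 51.2
(535.6, -89, 30, 84.3) shift [0.088 0.001 0.002] turn [-0.004  0.001 -0.002] rows>=1.4
[(0.91, array([603., -98.,  -1.]))]
[]
lid [428.049 191.212] rad 98.9 tab ang 86.2 len 1.1 n 10461 dmax 85
```

View pics/m3.png

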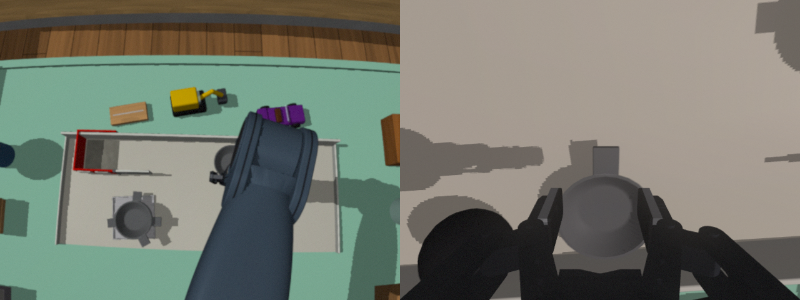

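Call:
carry_out([
  [0.04,0.001,0.004,0,0,0,0.6],
  [0.088,0.001,0.004,0,0,0,0.6],
  [0.088,0.001,0.004,0,0,0,0.6],
  [0.088,0.001,0.004,0,0,0,0.6],
])

```text
time: 17.35
tcp_pos: [535.9, -85.2, 33.2]
tcp_rot: [-0.475, 0.524, 0.474, 0.525]
contact_force: [0.6, -0.7, -0.1]
width: 51.7
```

Call:
carry_out([
  [0,0,0,0,0,0,0.1],
  [0,0,0,0,0,0,0.1],
  [0,0,0,0,0,0,0.1],
  [0,0,0,0,0,0,0.1],
  [0,0,0,0,0,0,0.1],
], grip_force=60)

```text
time: 17.98
tcp_pos: [537.7, -85.5, 35.7]
tcp_rot: [-0.476, 0.523, 0.473, 0.526]
contact_force: [-0.6, 1.7, 6.6]
width: 24.0
```

Call:
carry_out([
  [-0.03,0,0,0,0,0,0.1],
  [-0.09,0,0,0,0,0,0.1],
  [-0.09,0,0,0,0,0,0.1],
])

```text
time: 18.35
tcp_pos: [541.4, -86.8, 132.3]
tcp_rot: [-0.48, 0.521, 0.469, 0.528]
contact_force: [0.9, 0.2, -0.7]
width: 23.8
```

```bash
python3 - <<'E'
from h import *
plan((450,60,125,75),(368.8,218.5,115,65))
E
```

```text
t 18.35 now [541.374 -86.84  132.342] yaw 84.3 xdir [ 0.017 -0.004 -1.   ] j [-0.282  0.095 -0.082  1.376  0.001 -0.182] F [ 0.935  0.175 -0.659] w 23.8
(450, 60, 125, 75) shift [0.005 0.106 0.137] turn [ 0.162 -0.001  0.018] rows>=2.8
(368.8, 218.5, 115, 65) shift [0.01  0.119 0.132] turn [0.175 0.    0.   ] rows>=2.9
```

Call:
carry_out([
  [0.002,0.035,0.046,0.06,0,0.006,0.1],
  [0.004,0.07,0.092,0.12,0,0.012,0.1],
  [0.005,0.106,0.137,0.162,-0.001,0.018,0.1],
  [0.005,0.106,0.137,0.162,-0.001,0.018,0.1],
])

```text
time: 18.85
tcp_pos: [446.8, 62.6, 123.8]
tcp_rot: [-0.431, 0.561, 0.433, 0.559]
contact_force: [0.6, -0.0, -0.6]
width: 23.7
```

Call:
carry_out([
  [0.003,0.04,0.044,0.06,0,0,0.1],
  [0.006,0.08,0.088,0.12,0,0,0.1],
  [0.01,0.119,0.132,0.175,0,0,0.1],
  [0.01,0.119,0.132,0.175,0,0,0.1],
])

```text
time: 19.35
tcp_pos: [363.5, 222.7, 113.4]
tcp_rot: [-0.382, 0.596, 0.384, 0.593]
contact_force: [-0.4, -0.4, -1.6]
width: 23.8
```

```bash
python3 - <<'E'
from h import *
im=snap('wrist','w9.png')
plan((368.8,218.5,76,65))
E
```

```text
t 19.40 now [364.775 221.2   113.63 ] yaw 65.5 xdir [-0.004 -0.    -1.   ] j [ 0.387 -0.195 -0.398  1.372  0.001  0.815] F [ 0.101 -0.139 -1.849] w 24.2
(368.8, 218.5, 76, 65) shift [ 0.038 -0.005 -0.001] turn [ 0.008 -0.002 -0.004] rows>=0.6
```

Call:
carry_out([
  [0.01,-0.005,-0.001,0,0,0,0.1],
  [0.022,-0.005,-0.001,0,0,0,0.1],
  [0.037,-0.005,-0.001,0,0,0,0.1],
  [0.037,-0.005,-0.001,0,0,0,0.1],
])

```text
time: 19.9
tcp_pos: [369.2, 216.9, 75.7]
tcp_rot: [-0.382, 0.597, 0.382, 0.594]
contact_force: [-0.7, -0.7, 1.3]
width: 24.1
```

Call:
carry_out([
  [0,0,0,0,0,0,0.5],
  [0,0,0,0,0,0,0.5],
  [0,0,0,0,0,0,0.5],
  [-0.04,0,0,0,0,0,0.5],
  [-0.09,0,0,0,0,0,0.5],
])

```text
time: 20.52
tcp_pos: [368.3, 216.7, 165.3]
tcp_rot: [-0.381, 0.598, 0.382, 0.592]
contact_force: [0.0, 0.1, -0.0]
width: 42.7
```

```bash
python3 - <<'E'
from h import *
plan((420,0,170,20),(440,-240,170,0))
E
```

```text
t 20.52 now [368.29  216.725 165.265] yaw 65.4 xdir [-0.007 -0.003 -1.   ] j [ 0.375 -0.203 -0.302  1.48  -0.     0.805] F [ 0.012  0.052 -0.016] w 42.7
(420, 0, 170, 20) shift [-0.004 -0.137 -0.175] turn [ 0.792 -0.008 -0.003] rows>=4.2
(440, -240, 170, 0) shift [ 0.    -0.232 -0.063] turn [0.349 0.    0.   ] rows>=3.9
```

Call:
carry_out([
  [0,-0.034,-0.044,0.18,0,0,0.5],
  [0,-0.068,-0.088,0.36,0,0,0.5],
  [0,-0.103,-0.132,0.54,0,0,0.5],
  [0,-0.137,-0.175,0.7,-0.008,-0.003,0.5],
  [0,-0.137,-0.175,0.792,-0.008,-0.003,0.5],
])

```text
time: 21.15
tcp_pos: [420.6, -2.9, 165.7]
tcp_rot: [-0.12, 0.697, 0.119, 0.697]
contact_force: [-0.7, 1.2, 0.6]
width: 43.0
```

Call:
carry_out([
  [0,-0.058,-0.016,0.09,0,0,0.5],
  [0,-0.116,-0.032,0.18,0,0,0.5],
  [0,-0.174,-0.048,0.27,0,0,0.5],
  [0,-0.232,-0.063,0.349,0,0,0.5],
  [0,-0.232,-0.063,0.349,0,0,0.5],
])

```text
time: 21.78
tcp_pos: [438.2, -246.4, 165.5]
tcp_rot: [0.005, 0.707, -0.006, 0.707]
contact_force: [0.4, 1.0, 1.0]
width: 42.4
```

```bash
python3 - <<'E'
from h import *
it=snap('top','top4.png')
for n in ['lid_a','ball_center','door_edge','door_hinge','garage_in']:
  print(n,[(round(d['score'],2),np.round(d['xyz'])) for d in bot.landmark_of('top',n)])
lid(it,bot.camera_info('top'),429,190,69,80)
si=snap('scene','s4.png')
for n in ['lid_a','ball_center','wall_foot','door_hinge']:
  print(n,[(round(d['score'],2),np.round(d['xyz'])) for d in bot.landmark_of('scene',n)])
cv2.imwrite('pics/m4.png',np.hstack([it[150:450,60:460],si[100:400,240:640]])[:,:,::-1])
plan((500,-320,170,0),(623,-322,140,0),(623,-322,46,0))
E
```

```text
lid_a [(0.98, array([426., 185.,  40.]))]
ball_center [(0.96, array([ 616., -242.,   42.]))]
door_edge [(0.93, array([572., 154.,  36.]))]
door_hinge [(0.79, array([566., 252.,  -1.])), (0.17, array([799.,  43.,   2.]))]
garage_in [(0.62, array([628., 313.,  -2.])), (0.45, array([572., 152.,  36.])), (0.32, array([763., 236.,  -1.])), (0.27, array([800.,  40.,   2.]))]
lid [429.51  183.424] rad 55.0 tab ang -150.8 len 17.9 n 1864 dmax 81
lid_a [(0.82, array([432., 192.,  39.])), (0.73, array([427., 193.,  22.])), (0.57, array([430., 192.,   2.])), (0.52, array([497., 186.,  30.])), (0.51, array([430., 191.,  32.])), (0.48, array([429., 184.,  11.]))]
ball_center [(0.82, array([ 618., -242.,   43.])), (0.61, array([430., 188.,  31.]))]
wall_foot [(0.73, array([793.,  40.,  -0.])), (0.65, array([675.,  -2.,   4.])), (0.21, array([625., 314.,   3.]))]
door_hinge [(0.77, array([572., 248.,   1.])), (0.16, array([ 621., -240.,   -2.]))]
t 22.32 now [ 438.451 -242.077  166.177] yaw -0.5 xdir [ 0.001 -0.001 -1.   ] j [-0.638 -0.02  -0.132  1.456 -0.     0.941] F [-0.56   0.843 -0.61 ] w 42.8
(500, -320, 170, 0) shift [-0.004 -0.077  0.062] turn [-0.009  0.001  0.001] rows>=1.6
(623, -322, 140, 0) shift [ 0.03  -0.002  0.123] turn [0. 0. 0.] rows>=2.0
(623, -322, 46, 0) shift [0.094 0.    0.   ] turn [0. 0. 0.] rows>=1.5
```

View pics/m4.png

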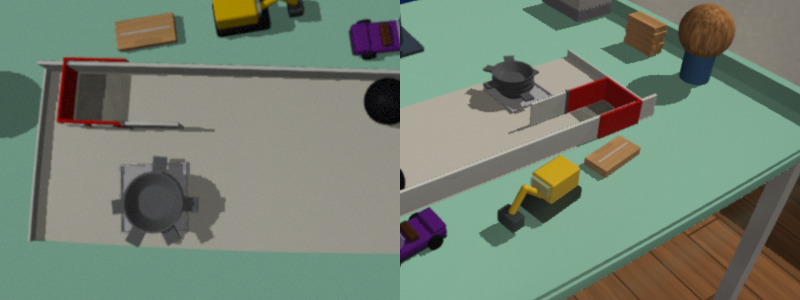

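All lids are stacked concentrically in the tray. The scene camera reads crowns at z of about 2, 11, 22, 31 and 39, and the top view shows all five tabs spread out. Now I'll go behind the ball, at (617,-242), and cradle it with two fingers.

Call:
carry_out([
  [-0.004,-0.04,0.03,0,0,0,0.5],
  [-0.004,-0.08,0.062,0,0,0,0.5],
  [-0.004,-0.08,0.115,0,0,0,0.5],
  [0.01,-0.08,0.16,0,0,0,0.5],
  [0.026,-0.08,0.185,0,0,0,0.5],
])

```text
time: 22.95
tcp_pos: [625.1, -323.4, 140.0]
tcp_rot: [0.002, 0.706, -0.003, 0.708]
contact_force: [-0.0, -0.4, 0.2]
width: 42.4
```

```bash
python3 - <<'E'
from h import *
plan((623,-322,46,0))
E
```

```text
t 22.95 now [ 625.142 -323.44   140.027] yaw -0.4 xdir [ 0.003 -0.002 -1.   ] j [-0.573  0.526  0.466  1.507  0.     1.006] F [-0.026 -0.401  0.169] w 42.4
(623, -322, 46, 0) shift [ 0.094  0.002 -0.002] turn [-0.008  0.003  0.002] rows>=1.5
```

Call:
carry_out([
  [0.045,0,-0.004,-0.007,0,0,0.5],
  [0.092,0,-0.004,-0.007,0,0,0.5],
  [0.092,0,-0.004,-0.007,0,0,0.5],
])

```text
time: 23.32
tcp_pos: [617.5, -320.6, 41.4]
tcp_rot: [0.002, 0.71, 0.002, 0.704]
contact_force: [1.0, 0.4, 0.5]
width: 42.4
```

Call:
carry_out([
  [0,0.008,0,0,0,0,0.5],
  [0,0.017,0,0,0,0,0.5],
  [0,0.026,0,0,0,0,0.5],
  [0,0.036,0,0,0,0,0.5],
  [0,0.046,0,0,0,0,0.5],
])

```text
time: 23.95
tcp_pos: [617.8, -273.9, 42.5]
tcp_rot: [0.002, 0.71, 0.002, 0.705]
contact_force: [0.5, -0.8, 0.2]
width: 42.3
```

Call:
carry_out([
  [0,0.012,0,0,0,0,0.5],
  [0,0.024,0,0,0,0,0.5],
  [0,0.036,0,0,0,0,0.5],
  [0,0.048,0,0,0,0,0.5],
  [0,0.06,0,0,0,0,0.5],
])

```text
time: 24.58
tcp_pos: [617.7, -213.0, 42.7]
tcp_rot: [0.002, 0.71, 0.002, 0.705]
contact_force: [-0.1, 0.1, -0.1]
width: 42.8
```

```bash
python3 - <<'E'
from h import *
it=snap('top','top5.png')
print([(round(d['score'],2),np.round(d['xyz'])) for d in bot.landmark_of('top','ball_center')])
it=snap('scene','s5.png')
print([(round(d['score'],2),np.round(d['xyz'])) for d in bot.landmark_of('scene','ball_center')])
plan((623,-100,46,0))
E
```

```text
[(0.57, array([ 615., -164.,   38.]))]
[(0.62, array([ 618., -154.,   43.]))]
t 24.77 now [ 617.834 -213.671   42.759] yaw 0.0 xdir [-0.007  0.004 -1.   ] j [-0.436  0.436  0.148  1.291  0.001  1.134] F [ 0.028  0.018 -0.506] w 42.7
(623, -100, 46, 0) shift [-0.003  0.114  0.005] turn [ 0.001 -0.007 -0.004] rows>=1.8
```

Call:
carry_out([
  [-0.002,0.012,0,0,-0.007,0,0.5],
  [-0.003,0.025,0.001,0,-0.007,0,0.5],
  [-0.003,0.038,0.001,0,-0.007,0,0.5],
  [-0.003,0.051,0.002,0,-0.007,0,0.5],
  [-0.003,0.064,0.002,0,-0.007,0,0.5],
])

```text
time: 25.4
tcp_pos: [619.9, -148.5, 46.0]
tcp_rot: [0.001, 0.707, 0.002, 0.707]
contact_force: [0.5, 0.6, -0.6]
width: 43.1
```

Call:
carry_out([
  [0,0.013,0,0,0,0,0.5],
  [0,0.026,0.001,0,0,0,0.5],
  [0,0.039,0.001,0,0,0,0.5],
  [0,0.052,0.002,0,0,0,0.5],
  [0,0.065,0.002,0,0,0,0.5],
])

```text
time: 26.02
tcp_pos: [622.0, -82.7, 46.4]
tcp_rot: [0.001, 0.707, 0.002, 0.707]
contact_force: [0.3, -1.3, 0.2]
width: 43.0
```

Call:
carry_out([
  [0,0.013,0,0,0,0,0.5],
  [0,0.026,0,0,0,0,0.5],
  [0,0.039,0.001,0,0,0,0.5],
  [0,0.052,0.001,0,0,0,0.5],
  [0,0.065,0.001,0,0,0,0.5],
])

```text
time: 26.65
tcp_pos: [623.0, -16.8, 46.7]
tcp_rot: [0.001, 0.707, 0.002, 0.707]
contact_force: [0.6, 1.3, -0.0]
width: 42.5
```

```bash
python3 - <<'E'
from h import *
it=snap('scene','s6.png')
print([(round(d['score'],2),np.round(d['xyz'])) for d in bot.landmark_of('scene','ball_center')])
plan((623.5,262,46,0))
E
```

```text
[(0.75, array([624.,  32.,  42.]))]
t 26.75 now [622.845 -16.093  46.606] yaw 0.2 xdir [ 0.     0.005 -1.   ] j [-0.136  0.348  0.041  1.265  0.005  1.432] F [-0.171  0.646  0.435] w 42.4
(623.5, 262, 46, 0) shift [0.002 0.278 0.001] turn [ 0.003  0.    -0.005] rows>=4.4
```

Call:
carry_out([
  [0,0.013,0,0,0,0,0.5],
  [0,0.026,0,0,0,0,0.5],
  [0,0.039,0.001,0,0,0,0.5],
  [0,0.052,0.001,0,0,0,0.5],
  [0,0.065,0.001,0,0,0,0.5],
])

```text
time: 27.38
tcp_pos: [623.7, 50.0, 46.9]
tcp_rot: [0.001, 0.707, 0.003, 0.707]
contact_force: [0.5, 0.6, 0.3]
width: 42.5
```

Call:
carry_out([
  [0,0.013,0,0,0,0,0.5],
  [0,0.026,0,0,0,0,0.5],
  [0,0.039,0,0,0,0,0.5],
  [0,0.052,0,0,0,0,0.5],
  [0,0.065,0,0,0,0,0.5],
])

```text
time: 28.0
tcp_pos: [623.5, 115.8, 47.3]
tcp_rot: [0.001, 0.707, 0.003, 0.707]
contact_force: [-0.3, 0.0, 0.1]
width: 42.7
```

```bash
python3 - <<'E'
from h import *
it=snap('scene','s7.png')
print([(round(d['score'],2),np.round(d['xyz'])) for d in bot.landmark_of('scene','ball_center')])
plan((623.5,262,46,0))
E
```

```text
[(0.81, array([624., 164.,  44.]))]
t 28.10 now [623.372 116.536  47.271] yaw 0.3 xdir [ 0.     0.006 -1.   ] j [0.076 0.374 0.076 1.272 0.006 1.642] F [-0.019 -0.71  -0.122] w 42.9
(623.5, 262, 46, 0) shift [0.002 0.145 0.001] turn [ 0.005  0.    -0.006] rows>=2.3
```

Call:
carry_out([
  [0,0.013,0,0,0,0,0.5],
  [0,0.026,0,0,0,0,0.5],
  [0,0.039,0,0,0,0,0.5],
  [0,0.052,0,0,0,0,0.5],
  [0,0.065,0,0,0,0,0.5],
])

```text
time: 28.72
tcp_pos: [623.1, 182.5, 47.7]
tcp_rot: [0.0, 0.707, 0.004, 0.707]
contact_force: [0.2, -0.9, 0.1]
width: 42.4
```

Call:
carry_out([
  [0,0.013,0,0,0,0,0.5],
  [0,0.026,0,0,0,0,0.5],
  [0,0.039,0,0,0,0,0.5],
  [0,0.052,0,0,0,0,0.5],
  [0,0.065,0,0,0,0,0.5],
])

```text
time: 29.35
tcp_pos: [622.7, 248.4, 48.1]
tcp_rot: [0.0, 0.707, 0.004, 0.707]
contact_force: [0.5, -0.5, -0.1]
width: 42.5
```

Call:
carry_out([
  [0,0.006,0,0,0,0,0.5],
  [0,0.012,0,0,0,0,0.5],
  [0,0.014,0,0,0,0,0.5],
  [0,0.014,0,0,0,0,0.5],
  [0,0.014,0,0,0,0,0.5],
])

```text
time: 29.98
tcp_pos: [622.7, 262.0, 48.1]
tcp_rot: [0.0, 0.707, 0.004, 0.707]
contact_force: [0.3, -0.1, 0.3]
width: 42.7
```

```bash
python3 - <<'E'
from h import *
it=snap('scene','s8.png')
print([(round(d['score'],2),np.round(d['xyz'])) for d in bot.landmark_of('scene','ball_center')])
tt=snap('top','top8.png')
cv2.imwrite('pics/m8.png',np.hstack([tt[150:450,60:460],it[100:400,240:640]])[:,:,::-1])
plan((623.5,262,46,0))
E
```

```text
[(0.55, array([624., 324.,  44.])), (0.33, array([795.,  43.,   0.]))]
t 30.12 now [622.723 262.091  48.156] yaw 0.3 xdir [ 0.     0.006 -1.   ] j [0.297 0.478 0.216 1.307 0.005 1.863] F [0.664 0.271 0.501] w 42.7
(623.5, 262, 46, 0) shift [ 0.002 -0.     0.001] turn [ 0.004  0.    -0.006] rows>=0.0
```

View pics/m8.png

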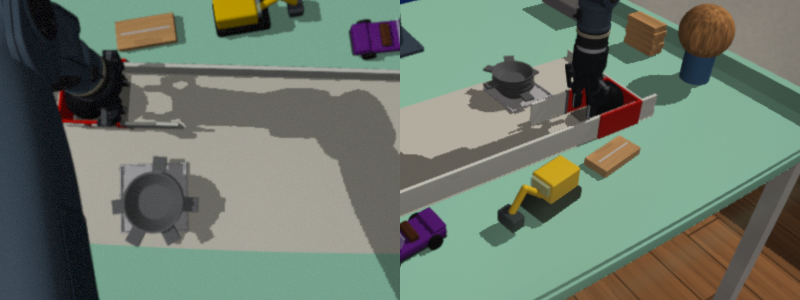

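The ball is in the garage at (624,324), against its end wall. I'll back off, lift and come round to the robot side of the door.

Call:
carry_out([
  [0,-0.03,0,0,0,0,0.5],
  [0,-0.06,0,0,0,0,0.5],
  [0,-0.085,0,0,0,0,0.3],
  [-0.05,-0.085,0,0,0,0,0],
  [-0.1,-0.085,0,0,0,0,0],
])

```text
time: 30.75
tcp_pos: [622.1, 175.5, 147.5]
tcp_rot: [0.001, 0.708, 0.003, 0.706]
contact_force: [0.8, 0.1, 0.5]
width: -0.2
```

```bash
python3 - <<'E'
from h import *
it=snap('scene','s9.png')
for n in ('ball_center','door_edge'): print([(round(d['score'],2),np.round(d['xyz'])) for d in bot.landmark_of('scene',n)])
plan((535,174,146,0),(535,174,40,0))
E
```

```text
[(0.64, array([621., 324.,  45.])), (0.37, array([429., 195.,  -0.]))]
[(0.62, array([568., 154.,  36.]))]
t 30.90 now [625.971 176.724 153.013] yaw 0.2 xdir [ 0.01   0.007 -1.   ] j [0.17  0.364 0.276 1.472 0.006 1.736] F [-0.296  0.024  0.557] w 0.1
(535, 174, 146, 0) shift [ 0.006 -0.002 -0.091] turn [ 0.004  0.01  -0.007] rows>=1.5
(535, 174, 40, 0) shift [0.106 0.    0.   ] turn [0. 0. 0.] rows>=1.7
```

Call:
carry_out([
  [0.006,-0.002,-0.05,0,0.01,-0.007,0],
  [0.006,-0.002,-0.093,0,0.01,-0.007,0],
  [0.006,-0.002,-0.093,0,0.01,-0.007,0],
])

```text
time: 31.28
tcp_pos: [528.1, 174.1, 143.0]
tcp_rot: [-0.002, 0.71, 0.001, 0.704]
contact_force: [-0.5, 0.1, -0.1]
width: -0.2
```

Call:
carry_out([
  [0.05,0,0,0,0,0,0],
  [0.104,0,0,0,0,0,0],
  [0.104,0,0,0,0,0,0],
])

```text
time: 31.65
tcp_pos: [522.8, 172.8, 33.2]
tcp_rot: [-0.003, 0.714, 0.001, 0.7]
contact_force: [-0.2, -0.8, 0.6]
width: -0.1
```

```bash
python3 - <<'E'
from h import *
plan((565,173,40,0),(590,175,40,0),(614,186.5,40,0),(634,207.5,40,0),(644.5,236,40,0))
E
```

```text
t 31.65 now [522.77  172.818  33.199] yaw 0.3 xdir [-0.019 -0.003 -1.   ] j [ 0.197  0.197 -0.17   1.223  0.     1.763] F [-0.187 -0.821  0.611] w -0.1
(565, 173, 40, 0) shift [-0.008 -0.     0.042] turn [ 0.005 -0.019  0.003] rows>=0.7
(590, 175, 40, 0) shift [0.    0.002 0.025] turn [0. 0. 0.] rows>=0.4
(614, 186.5, 40, 0) shift [0.    0.011 0.024] turn [0. 0. 0.] rows>=0.4
(634, 207.5, 40, 0) shift [0.    0.021 0.02 ] turn [0. 0. 0.] rows>=0.5
(644.5, 236, 40, 0) shift [0.    0.029 0.011] turn [0. 0. 0.] rows>=0.5
```

Call:
carry_out([
  [-0.006,0,0.022,0,-0.019,0,0],
  [-0.008,0,0.042,0,-0.019,0,0],
  [-0.008,0.001,0.055,0,-0.019,0,0],
  [-0.008,0.002,0.067,0,-0.019,0,0],
  [-0.008,0.008,0.079,0,-0.019,0,0],
])

```text
time: 32.28
tcp_pos: [603.9, 181.6, 42.2]
tcp_rot: [-0.002, 0.706, 0.001, 0.708]
contact_force: [-1.1, 0.9, 1.9]
width: 0.1
```

```bash
python3 - <<'E'
from h import *
plan((614,186.5,40,0),(634,207.5,40,0),(644.5,236,40,0))
it=snap('scene','s10.png')
print([(round(d['score'],2),np.round(d['xyz'])) for d in bot.landmark_of('scene','door_edge')])
E
```

```text
t 32.27 now [603.947 181.612  42.166] yaw 0.3 xdir [ 0.003 -0.002 -1.   ] j [ 0.187  0.368  0.057  1.258 -0.003  1.753] F [-1.066  0.907  1.922] w 0.1
(614, 186.5, 40, 0) shift [0.002 0.005 0.01 ] turn [0.005 0.003 0.002] rows>=0.2
(634, 207.5, 40, 0) shift [0.    0.021 0.02 ] turn [0. 0. 0.] rows>=0.5
(644.5, 236, 40, 0) shift [0.    0.029 0.011] turn [0. 0. 0.] rows>=0.5
[(0.56, array([639., 177.,  34.]))]
```

Call:
carry_out([
  [0,0.005,0.01,0,0,0,0],
  [0,0.015,0.02,0,0,0,0],
  [0,0.026,0.03,0,0,0,0],
  [0,0.036,0.035,0,0,0,0],
  [0,0.045,0.038,0,0,0,0],
])

```text
time: 33.0
tcp_pos: [642.3, 227.3, 41.9]
tcp_rot: [-0.003, 0.706, 0.001, 0.708]
contact_force: [-0.4, -0.4, -0.2]
width: -0.4
```

Call:
carry_out([
  [0,0.004,0.001,0,0,0,0],
  [0,0.008,0.002,0,0,0,0],
  [0,0.008,0.002,0,0,0,0],
])

```text
time: 33.38
tcp_pos: [644.1, 234.8, 41.7]
tcp_rot: [-0.003, 0.706, 0.0, 0.708]
contact_force: [0.5, -1.9, -0.5]
width: 0.0
```

```bash
python3 - <<'E'
from h import *
plan((644.5,236,40,0))
it=snap('scene','s11.png')
for n in ('ball_center','door_edge'): print([(round(d['score'],2),np.round(d['xyz'])) for d in bot.landmark_of('scene',n)])
E
```

```text
t 33.38 now [644.089 234.785  41.69 ] yaw 0.3 xdir [ 0.003 -0.004 -1.   ] j [ 0.254  0.509  0.245  1.305 -0.005  1.82 ] F [ 0.505 -1.933 -0.46 ] w 0.0
(644.5, 236, 40, 0) shift [0.002 0.001 0.   ] turn [0.005 0.003 0.004] rows>=0.0
[(0.88, array([620., 322.,  42.]))]
[(0.69, array([674., 253.,  36.])), (0.32, array([436., 202.,   2.]))]
```

Call:
carry_out([
  [0,0.002,0,0,0,0,0],
  [0,0.004,0,0,0,0,0],
  [0,0.004,0,0,0,0,0],
])

```text
time: 33.9
tcp_pos: [644.1, 235.2, 41.7]
tcp_rot: [-0.004, 0.706, -0.003, 0.708]
contact_force: [-0.4, -10.2, 1.2]
width: -0.1
```

Call:
carry_out([
  [0,-0.03,0,0,0,0,0],
  [0,-0.06,0,0,0,0,0],
  [-0.05,-0.08,0,0,0,0,0],
  [-0.11,-0.08,-0.03,0,0,0,0],
  [-0.13,-0.13,-0.08,0,0,0,0],
])

```text
time: 34.52
tcp_pos: [576.1, 117.1, 173.9]
tcp_rot: [-0.004, 0.702, -0.001, 0.712]
contact_force: [-0.1, -1.2, 1.1]
width: 0.0
```

Call:
carry_out([
  [0,-0.06,-0.03,0,0,0,0],
  [0,-0.12,-0.06,0,0,0,0],
  [0,-0.18,-0.09,0,0,0,0],
  [0,-0.2,-0.1,0,0,0,0],
  [0,-0.2,-0.1,0,0,0,0],
])

```text
time: 35.15
tcp_pos: [476.8, -84.7, 174.6]
tcp_rot: [-0.003, 0.702, -0.002, 0.712]
contact_force: [-0.7, 0.3, 0.8]
width: 0.1
```

```bash
python3 - <<'E'
from h import *
st()
t=snap('top','top12.png')
for n in ('ball_center','door_edge','door_hinge','lid_a','garage_in'): print(n,[(round(d['score'],2),np.round(d['xyz'])) for d in bot.landmark_of('top',n)])
it=snap('scene','s12.png')
for n in ('ball_center','door_edge','door_hinge','lid_a'): print(n,[(round(d['score'],2),np.round(d['xyz'])) for d in bot.landmark_of('scene',n)])
cv2.imwrite('pics/m12.png',np.hstack([t[150:450,60:460],it[100:400,240:640]])[:,:,::-1])
E
```

```text
t 35.15 tcp [476.791 -84.746 174.582] q [-0.003  0.702 -0.002  0.712] j [-0.314 -0.08  -0.173  1.461 -0.002  1.256] F [-0.656  0.349  0.795] w 0.07539462190226895
ball_center [(0.75, array([620., 326.,  42.]))]
door_edge [(0.85, array([673., 253.,  36.]))]
door_hinge [(0.9, array([570., 253.,  -3.])), (0.37, array([502.,   4.,   1.])), (0.16, array([ 754., -255.,    2.]))]
lid_a []
garage_in [(0.76, array([626., 314.,   3.])), (0.32, array([765., 234.,   2.]))]
ball_center [(0.7, array([759., 233.,   0.])), (0.57, array([624., 323.,  43.])), (0.53, array([794.,  42.,  -3.])), (0.49, array([ 753., -250.,   -1.]))]
door_edge [(0.71, array([670., 254.,  34.])), (0.4, array([420., 196.,  17.]))]
door_hinge [(0.9, array([572., 250.,   1.]))]
lid_a [(0.76, array([428., 190.,  40.])), (0.7, array([423., 195.,  20.])), (0.68, array([422., 190.,  10.])), (0.49, array([426., 191.,  -1.])), (0.43, array([428., 190.,  31.])), (0.23, array([673.,   0.,   3.]))]
```

View pics/m12.png

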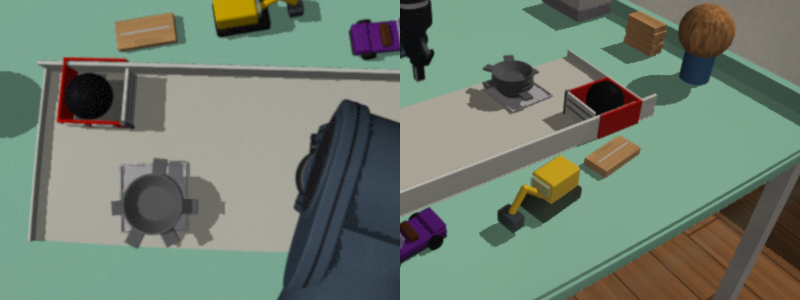

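The door is shut: it stopped hard at 10 N and its edge is level with the hinge. The ball is parked at about (622,324), 10 mm from garage_in, and the stack is intact with the robot clear. Handing in.

```bash
python3 - <<'E'
from h import *
print(bot.job_done())
E
```

```text
the job is handed in; nothing more can be done
None
```

I nested all four loose lids in the lid in the aluminium tray, pushed the ball along the back wall into the garage, and swung the door shut. I handed the job in at about 35 s, and it gave no verdict.

**Lids:** the last scene-camera check showed five crowns, at about -1, 10, 20, 31 and 40 mm, all within about 8 mm of each other sideways. That agrees with 9 mm per nested lid. The top view shows the stack concentric and level, with the tabs spread out.

**Ball:** it sits at about (622, 324) mm, roughly 10 mm from the garage centre, where the limit is 25 mm. No reading along the way showed it leaving the floor or straying from the wall.

**Door:** it stopped against a firm 10 N push, and its free edge reads 0 to 4 mm off the hinge line. That is at most 0.04 rad, against the 0.1 rad limit.

**Robot and bystanders:** the arm was well clear of everything. The digger and road block look unmoved in the last picture; the convertible is only partly in view there.

**Checks that failed or disagreed:** the last top-camera lid search found nothing, although the stack is plainly visible in that picture. The last scene-camera ball search ranked a false hit behind the wall above the true one. My own fit of the stack from the top picture was thrown off by shadows, so I relied on the pictures and the scene camera for the stack.

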